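Swipe the touch-test pattern on a newly fitted tablet display

TASK

The tablet on the blue repair mat has a new display, and its touch layer must be tested: with the closed fingertips pointing down, touch the green square, slide in one light, unbroken stroke along the row of white squares, round the corner, and up to the red square, then lift straight off. Keep the fingertips on the squares and do not lift off on the way, press only gently, and do not shift, pick up or tip the tablet or disturb anything else on the bench.

Things in the scene. Friction and masses are not known exactly. Their poses are not given: they have to be found in the camera images.
- tablet: The tablet under repair: loose, face up on the grippy blue silicone mat (4 mm thick), 208 x 130 mm, about 0.6 kg with its display, aluminium frame 8 mm high; it may lie turned any way round. Origin: centre of the underside. Own x along the 208 mm length, y along the 130 mm width, z up. Under a light touch it stays put
- display: The dark display in the tablet, 194 x 116 x 2.5 mm, laid on a springy gasket, glass 11 mm above the tablet's origin, 3 mm proud of the frame; sinks under the finger: about 1 N to start, 10 N when flush. Origin: centre of its underside, axes as the tablet's. Shows an L-shaped row of ten 22 mm squares, one every 24 mm: green, white along +x to the corner, white along +y, red
- green_square (a point): Centre of the green square, first of the row, on the surface of the glass (15 mm above the bench), at (x, y) = (-72, -36) mm in the display's frame
- long_mid (a point): Point on the glass halfway along the long leg of the row (centre of a white square), 72 mm from the green square and from the corner square
- corner_square (a point): Centre of the white square at the corner of the row, 144 mm from green and 72 mm from red, on the glass, at (72, -36) mm in the display's frame
- short_mid (a point): Point on the glass halfway along the short leg of the row, 36 mm from the corner and from the red square
- red_square (a point): Centre of the red square, last of the row, on the surface of the glass, at (72, 36) mm in the display's frame
- tweezers: Loose bystander, leave alone: steel tweezers with black grips, lying on the mat, about 130 x 20 x 8 mm, along own x; origin at the middle, underside
- screwdriver: Loose bystander, leave alone: precision screwdriver with a red handle, lying on the mat, about 150 x 11 x 11 mm, along own x; origin near the middle, underside
- solvent_bottle: Loose bystander, leave alone: upright white dispenser bottle with yellow band and steel top, 54 mm across, 126 mm high, on the mat; origin under its centre
- suction_lifter: Loose bystander, leave alone: black rubber suction cup, 56 mm across, with an upright steel pull ring, 57 mm high in all; origin under its centre
- flux_jar: Loose bystander, leave alone: small cream jar with a green lid, 43 mm across, 33 mm high; origin under its centre
- screw_tray: Loose bystander, leave alone: blue four-compartment tray of screws, 85 x 55 x 18 mm; origin under its centre
- phone: Loose bystander, leave alone: smartphone lying face down on the bench to the right of the mat, 148 x 72 x 10 mm; origin under its centre
There are look-alikes about, which are no part of the job. What is shaped like the tablet but brown is not meant.

How it is judged:
By the outcome, as a careful person would: the job done as asked, in the order asked, and still so for the second after the job is handed in, with the robot touching nothing.
It also fails if it takes over 42 s, if anything falls off the work surface, if the arm or the gripper's body presses on something with over 40 N, if the wrist force passes 120 N, or if a joint passes its speed limit or range.

ROBOT

A 6-joint arm with a two-finger parallel gripper is mounted at the origin on the work surface. World frame = base frame: x ahead of the robot, y to its left, z up, the work surface at z = 0. Lengths are in m, angles in rad, forces in N, time in s.
With the tool pointing down it reaches from about 0.25 to 0.725 m from the base axis. Payload 4 kg.
Tool frame: the origin (TCP) lies between the finger pads, 19 mm behind the fingertips; this is the grasp point; z points along the fingers, y is the line along which they close (so a half turn about z gives the same grasp; the last joint's range is limited). The gripper opens to 85 mm and grips with 20 to 120 N. Pads are 22 mm wide; open, the fingers measure 114 mm over their backs; the gripper's body (76 mm by 85 mm) begins 54 mm behind the grasp point. The pads swing forward as they close: fully open they stand 13 mm farther back than shut.
Start: joints at [1.346, 0.241, 0.005, 1.335, 0, 1.571], TCP at [0.111, 0.487, 0.25] pointing down, gripper open.
Joint ranges: [-2.72, 2.72], [-1.05, 1.87], [-1.09, 1.28], [-1.99, 2.15], [-1.42, 1.44], [-3.14, 3.14]. Speed limits (rad/s): [2.79, 2.79, 3.14, 3.14, 3.14, 3.14].

INTERFACE

Orientations are given as a unit quaternion [x, y, z, w].
In Python, from workcell import bot gives the robot as it stands.
- The arm moves only by the shell command python3 -m creep 'ROWS'. ROWS is JSON, one flat list of numbers, 5 for each row, row after row: the shift along the world's x, y, z in m, then the turn about the world's z in rad, then the finger opening in m, from 0 to 0.0854. In form: [x, y, z, twist, claw, x, y, z, twist, claw, ...]. A call has 1 to 10 rows; each row is the pose to reach, as a shift and turn from the pose commanded when the call began; what a row does not reach only later rows make up. A row lasts 1/12 s, in which the tool goes at most 41.7 mm and 7.16 degrees, less where a joint would pass 70% of its speed; a pose out of reach is approached as far as the arm can. A call with a gripper value outside its range is refused whole. The fingers move at their own pace and stop on an object; the grip force is fixed at half the most. Time passes only in rows, so rows that repeat a pose let the fingers close. It gives the time, the measured TCP pose, the force, the opening and the grip force at its end, in the units of the state.
- bot.get_obs(): the state, without advancing time (a new reading comes with each control period).
- bot.camera(name): name is "side" or "top" or "wrist"; returns a dict with "pixels" (384x512x3 uint8, red, green, blue), "camera_matrix" (3x3 intrinsics, pixels), "extrinsics" (4x4, takes a point from world to camera coordinates); the wrist camera has in their place "T_tool_cam" (4x4, takes a point from camera to tool coordinates, whose origin is the TCP and whose axes are the flange's). Camera axes: x right, y down, z forward; pixel columns grow to the right and rows downward; lengths in m; the calibration is good to about 2 mm. The wrist camera is an equidistant fisheye: a pixel r from the principal point sees the ray r / f radians off the axis. A picture is of the moment at which its call begins: read the wrist's pose just before it. There is no depth.
- bot.job_done(): hands the job in; it is judged then, once.
Trained networks look in the newest picture that a camera, given by its name, has taken for a name from the list of things; names that differ only in an ending like _2 or _b are one class to them, and where a whole thing is asked for, a point or a joint stands for the part that bears it (a point fixed in the world has none). Each returns a list of dicts, best first, with "score" (0 to 1); they miss things now and then, are a little off and sometimes report something else, mostly with a low value. They report only what shows in the picture. A call takes as long as a camera call. They do not tell look-alikes from the thing itself.
- bot.look_for(camera, thing): "centre" ([column, row] as shares, 0 to 1, of the picture: columns of its width, rows of its height, amid what is visible of it).
- bot.place_of(camera, thing): "centre" ([column, row] as shares, 0 to 1, of the picture: columns of its width, rows of its height: a listed point, or the origin of a listed thing).
The state is a dict: "clock": time; "joint_pos": joint angles; "joint_vel": joint speeds; "tau": joint torques, N m; "eef_pos": TCP position; "tool_rot": TCP orientation; "ft_force": force on the tool from outside, world axes, zero at the start; "ft_torque": the same for the moment, N m; "grip_width": finger opening in m; "grasp_force": force on a finger pad.
Only numpy, scipy, OpenCV 4.12 (cv2) and the standard library are available. Lean on these libraries where they do the work, as an engineer would, in place of code of your own. Each camera call takes 0.05 s, during which the arm holds its last target. There are 200 camera calls.

## Working session

There is one attempt and no reset: what is moved stays moved. The work goes in short steps, Python scripts to look and compute and a shell command to move; the robot and the scene stay as the last step left them, time stands still between calls to the robot, and variables do not carry over. Pictures are saved under pics/ and viewed, at most 10 in all, crops included, and the job is handed in when it is done.

```bash
mkdir -p pics
cat > h.py <<'E'
import numpy as np,cv2
from workcell import bot
def ray(c,uv):
    K=c["camera_matrix"];T=np.array(c["extrinsics"]);d=np.linalg.inv(K)@[uv[0],uv[1],1]
    R=T[:3,:3];return -R.T@T[:3,3],R.T@d
def onz(c,uv,z):
    o,d=ray(c,uv);return o+d*(z-o[2])/d[2]
E
python3 - <<'E'
from h import *
o=bot.get_obs();print(o["clock"],o["eef_pos"],o["tool_rot"],o["ft_force"])
for n in("top","side"):
    c=bot.camera(n);cv2.imwrite(f"pics/{n}.png",c["pixels"][:,:,::-1])
    np.savez(f"{n}.npz",**c)
    for t in("tablet","green_square","long_mid","corner_square","short_mid","red_square"):
        for r in bot.place_of(n,t)[:3]:
            uv=np.array(r["centre"])*[512,384];print(n,t,round(r["score"],2),uv.round(1),onz(c,uv,.004 if t=="tablet" else .015).round(4))
E
```

```text
0.0 [0.1113217  0.48681861 0.24909115] [ 1.12158508e-01  9.93689742e-01 -1.07492550e-03 -1.03039965e-04] [ 0.17439299  0.11581581 -0.24817389]
top tablet 0.94 [325.6 278.8] [ 0.2181 -0.2879  0.004 ]
top tablet 0.93 [128.5 287.5] [0.2091 0.266  0.004 ]
top tablet 0.91 [216.8 159.5] [0.5717 0.0143 0.004 ]
top green_square 0.88 [235.8 145.3] [ 0.6105 -0.0429  0.015 ]
top green_square 0.83 [154.2 293.2] [0.192  0.1915 0.015 ]
top green_square 0.63 [301.5 267.5] [ 0.2512 -0.2203  0.015 ]
top long_mid 0.91 [132.3 278.7] [0.2331 0.253  0.015 ]
top long_mid 0.67 [214.9 147.8] [0.6045 0.0187 0.015 ]
top long_mid 0.58 [323.2 283.9] [ 0.2045 -0.2786  0.015 ]
top corner_square 0.86 [191.1 149.2] [0.6021 0.0886 0.015 ]
top corner_square 0.85 [342.  298.3] [ 0.1641 -0.3288  0.015 ]
top corner_square 0.56 [116.9 261.9] [0.2806 0.2972 0.015 ]
top short_mid 0.87 [188.2 164. ] [0.5576 0.0971 0.015 ]
top short_mid 0.7 [110. 268.] [0.2642 0.3161 0.015 ]
top short_mid 0.55 [347.9 292.6] [ 0.179  -0.3461  0.015 ]
top red_square 0.94 [187.5 173.6] [0.5289 0.0992 0.015 ]
top red_square 0.92 [356.3 281.3] [ 
[... 263 characters left out ...]
square 0.65 [323.9 173.6] [ 0.2512 -0.218   0.015 ]
side long_mid 0.82 [338.  168.5] [ 0.2011 -0.2592  0.015 ]
side long_mid 0.73 [206.7 204. ] [0.6078 0.0079 0.015 ]
side long_mid 0.73 [339. 277.] [0.2304 0.2587 0.015 ]
side corner_square 0.73 [352.4 161. ] [ 0.1462 -0.3197  0.015 ]
side corner_square 0.65 [199.4 224.2] [0.6081 0.1049 0.015 ]
side corner_square 0.57 [318.1 286.1] [0.2815 0.2944 0.015 ]
side short_mid 0.97 [333.3 296. ] [0.2473 0.3202 0.015 ]
side short_mid 0.59 [341.  157.9] [ 0.1856 -0.3367  0.015 ]
side red_square 0.94 [336.5 153.8] [ 0.2002 -0.3655  0.015 ]
side red_square 0.92 [341.5 309. ] [0.231  0.3557 0.015 ]
side red_square 0.59 [224.2 222.6] [0.5407 0.0886 0.015 ]
```

View pics/top.png

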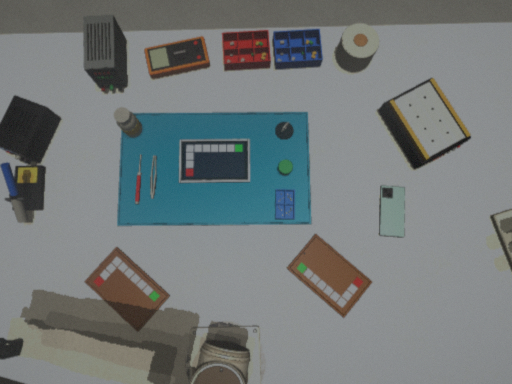

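View pics/side.png

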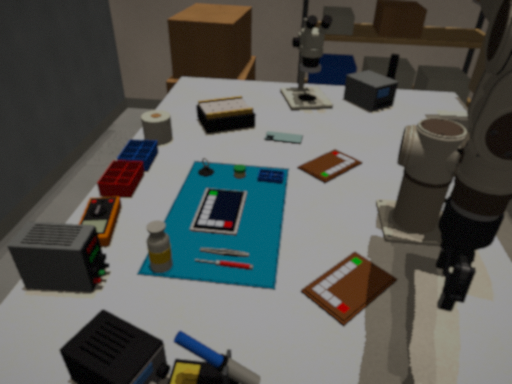

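The candidates are the brown boards at (128,288) and (329,276), and the silver-framed dark tablet on the blue mat at (215,160). The mat one fits the description: aluminium frame, on the mat, not brown. I'll confirm it in an enlarged crop and measure the squares.

Run:
```python
from h import *
c=dict(np.load("top.npz"));p=c["pixels"]
cv2.imwrite("pics/crop.png",cv2.resize(p[130:192,165:265,::-1],None,fx=7,fy=7,interpolation=cv2.INTER_CUBIC))
s=8;x0,y0=170,130
im=cv2.resize(p[y0:192,x0:262],None,fx=s,fy=s,interpolation=cv2.INTER_CUBIC)
hsv=cv2.cvtColor(im,cv2.COLOR_RGB2HSV)
for n,lo,hi in(("green",(50,120,80),(75,255,255)),("red",(0,120,80),(8,255,255)),("red2",(172,120,80),(180,255,255))):
    m=cv2.inRange(hsv,lo,hi);k,l,st,ce=cv2.connectedComponentsWithStats(m)
    for i in range(1,k):
        if st[i,4]>500:
            uv=(ce[i]+.5)/s-.5+[x0,y0];print(n,st[i],uv.round(2),onz(c,uv,.015).round(4))
# low sat bright: squares + frame
m=cv2.inRange(hsv,(0,0,110),(180,70,255));k,l,st,ce=cv2.connectedComponentsWithStats(m)
for i in range(1,k):
    if st[i,4]>800:
        uv=(ce[i]+.5)/s-.5+[x0,y0];r=cv2.minAreaRect(np.argwhere(l==i)[:,::-1].astype(np.float32));print("white",st[i],uv.round(2),onz(c,uv,.015).round(4))
        b=cv2.boxPoints(r);[print("  ",onz(c,(q+.5)/s-.5+[x0,y0],.014).round(4)) for q in b]
```

```text
green [ 522  111   63   67 3951] [238.68 147.57] [ 0.6034 -0.0513  0.015 ]
red2 [ 127  311   61   60 2928] [189.09 172.23] [0.5329 0.0946 0.015 ]
white [   70    70   573   354 26674] [214.82 162.04] [0.5615 0.0193 0.015 ]
   [0.6345 0.1279 0.014 ]
   [ 0.6318 -0.0839  0.014 ]
   [ 0.5007 -0.0821  0.014 ]
   [0.5035 0.1259 0.014 ]
white [  128   116   391   193 28230] [204.68 150.84] [0.5961 0.0487 0.015 ]
   [0.6179 0.1053 0.014 ]
   [ 0.6149 -0.0386  0.014 ]
   [ 0.5428 -0.0376  0.014 ]
   [0.5458 0.1049 0.014 ]
```

View pics/crop.png

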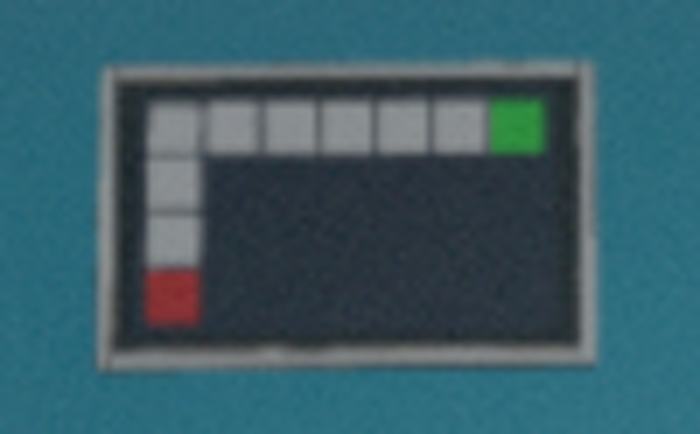

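The crop shows the silver tablet, with green at image (239,148), the corner at about (190,148) and red at (189,172). The measured green–red distance is 162 mm against an expected 161, and the yaw is about 89.3°. I'll move above green with the fingers closing.

```bash
python3 -m creep '[0.492,-0.538,-0.10,0.213,0, 0.492,-0.538,-0.10,0.213,0, 0.492,-0.538,-0.10,0.213,0, 0.492,-0.538,-0.10,0.213,0, 0.492,-0.538,-0.10,0.213,0, 0.492,-0.538,-0.10,0.213,0, 0.492,-0.538,-0.10,0.213,0, 0.492,-0.538,-0.10,0.213,0, 0.492,-0.538,-0.10,0.213,0, 0.492,-0.538,-0.10,0.213,0]'; python3 -c "
from h import *
o=bot.get_obs();print(o['clock'],o['eef_pos'],o['tool_rot'],o['joint_pos'],o['joint_vel'])"
```

```text
clock: 1.53
eef_pos: [0.3894, 0.1831, 0.1939]
tool_rot: [0.006, 1.0, 0.0, 0.0]
ft_force: [0.8, 0.6, 0.1]
grip_width: -0.0
grasp_force: 0.0
1.5333 [0.38939259 0.18308206 0.19386644] [5.89732534e-03 9.99982459e-01 2.76599538e-04 4.77150560e-04] [ 4.39444604e-01  1.38162369e-01 -2.73368674e-01  1.15816576e+00
  8.81609440e-05  4.51239373e-01] [-1.1265568   0.30869279  0.17562548 -0.14432858  0.00482816 -1.11522322]
```

```bash
python3 -m creep '[0.213,-0.233,-0.042,0,0, 0.213,-0.233,-0.042,0,0, 0.213,-0.233,-0.042,0,0, 0.213,-0.233,-0.042,0,0, 0.213,-0.233,-0.042,0,0, 0.213,-0.233,-0.042,0,0, 0.213,-0.233,-0.042,0,0, 0.213,-0.233,-0.042,0,0, 0.213,-0.233,-0.042,0,0, 0.213,-0.233,-0.042,0,0]'
cat > w.py <<'E'
from h import *
import sys
from scipy.spatial.transform import Rotation as Ro
o=bot.get_obs();print(o['clock'],o['eef_pos'],o['tool_rot'],o['ft_force'])
c=bot.camera("wrist");cv2.imwrite(f"pics/{sys.argv[1]}.png",c["pixels"][:,:,::-1])
K=c["camera_matrix"];T=np.array(c["T_tool_cam"]);R=Ro.from_quat(o["tool_rot"]).as_matrix();print(K[0],K[1],T.round(3).tolist())
def w(uv,z):
    d=np.array([(uv[0]-K[0,2])/K[0,0],(uv[1]-K[1,2])/K[1,1]]);r=np.hypot(*d)
    v=np.array([*(d/r*np.sin(r)),np.cos(r)]);v=R@T[:3,:3]@v;q=R@T[:3,3]+o["eef_pos"];return q+v*(z-q[2])/v[2]
for t in("green_square","long_mid","corner_square","short_mid","red_square"):
    for r in bot.place_of("wrist",t)[:2]:
        uv=np.array(r["centre"])*[512,384];print(t,round(r["score"],2),uv.round(1),w(uv,.015).round(4))
hsv=cv2.cvtColor(c["pixels"],cv2.COLOR_RGB2HSV)
for n,lo,hi in(("green",(50,120,60),(75,255,255)),("red",(0,120,60),(8,255,255)),("red2",(172,120,60),(180,255,255))):
    k,l,st,ce=cv2.connectedComponentsWithStats(cv2.inRange(hsv,lo,hi))
    for i in range(1,k):
        if st[i,4]>60:print(n,st[i],ce[i].round(1),w(ce[i],.015).round(4))
E
python3 w.py w1
```

```text
clock: 2.37
eef_pos: [0.6015, -0.0496, 0.1507]
tool_rot: [0.007, 1.0, 0.0, -0.001]
ft_force: [-0.3, 0.1, -0.5]
grip_width: 0.0001
grasp_force: 0.0
2.3667 [ 0.60150685 -0.04957457  0.1506543 ] [ 7.24275990e-03  9.99973473e-01  1.83683217e-04 -7.50160397e-04] [-0.28470218  0.09757852 -0.49480591]
[297.31863964   0.         253.12542869] [  0.         297.31863964 192.49922576] [[-0.0, -0.958, -0.287, 0.072], [1.0, -0.0, 0.0, -0.0], [-0.0, -0.287, 0.958, -0.124], [0.0, 0.0, 0.0, 1.0]]
green_square 0.76 [253.  187.2] [ 0.6019 -0.0498  0.015 ]
long_mid 0.85 [331.3 189. ] [0.6046 0.023  0.015 ]
long_mid 0.74 [252.3 189.2] [ 0.6038 -0.0505  0.015 ]
corner_square 0.68 [399.8 188.5] [0.605  0.0955 0.015 ]
corner_square 0.41 [328.6 189.7] [0.6053 0.0204 0.015 ]
short_mid 0.67 [402.4 155.2] [0.5716 0.0946 0.015 ]
short_mid 0.63 [328.  188.2] [0.6038 0.0197 0.015 ]
red_square 0.73 [404.4 118.4] [0.536  0.0942 0.015 ]
green [  81  104   39   46 1434] [100.1 126.1] [ 0.539  -0.1941  0.015 ]
green [240 177  24  24 522] [251.5 188.6] [ 0.6032 -0.0512  0.015 ]
red [501  59  11  65 459] [506.4  89.8] [0.4897 0.2394 0.015 ]
red [395 105  20  23 366] [404.7 115.8] [0.5335 0.0944 0.015 ]
red2 [394 103  23  26 167] [404.4 115.3] [0.533  0.0941 0.015 ]
```

View pics/w1.png

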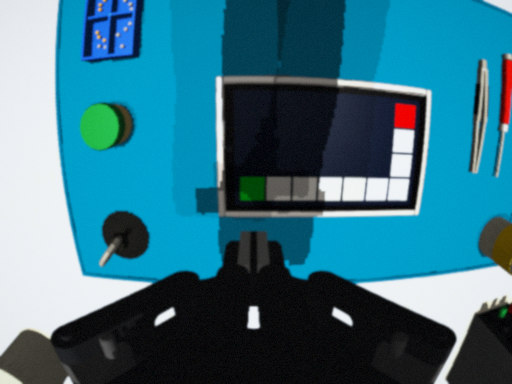

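The wrist view confirms green at (251,188), the corner at (399,188) and red at (404,116). Their world positions agree with the top camera to within 1 mm. I'll descend to just above green.

```bash
python3 -m creep '[0,0,-0.035,0,0, 0,0,-0.07,0,0, 0,0,-0.09,0,0, 0,0,-0.1,0,0, 0,0,-0.106,0,0, 0,0,-0.108,0,0, 0,0,-0.108,0,0, 0,0,-0.108,0,0, 0,0,-0.108,0,0]'; python3 -c "
from h import *
o=bot.get_obs();print(o['eef_pos'],o['ft_force'],o['joint_vel'].round(3) if hasattr(o['joint_vel'],'round') else o['joint_vel'])"
```

```text
clock: 3.42
eef_pos: [0.6026, -0.0483, 0.0455]
tool_rot: [0.006, 1.0, -0.0, 0.002]
ft_force: [0.4, 0.6, 0.2]
grip_width: -0.0003
grasp_force: 0.0
[ 0.60259073 -0.0482647   0.04551528] [0.38465337 0.57470433 0.1504777 ] [-0.     0.    -0.005 -0.003 -0.     0.002]
```

```bash
python3 -m creep '[0.0005,-0.002,-0.003,0,0, 0.0005,-0.0025,-0.006,0,0, 0.0005,-0.0025,-0.008,0,0, 0.0005,-0.0025,-0.009,0,0,0.0005,-0.0025,-0.01,0,0, 0.0005,-0.0025,-0.01,0,0, 0.0005,-0.0025,-0.01,0,0]'
```

```text
clock: 4.0
eef_pos: [0.6016, -0.0508, 0.0338]
tool_rot: [0.006, 1.0, -0.0, -0.0]
ft_force: [-1.2, -0.3, 1.3]
grip_width: 0.0001
grasp_force: 0.6
```

```bash
python3 -m creep '[0.001,0,-0.0006,0,0, 0.001,0,-0.0006,0,0, 0.001,0,-0.0006,0,0]'; python3 -c "
from h import *
for i in range(3):
  bot.camera('side');o=bot.get_obs();print(o['eef_pos'],o['ft_force'],o['grasp_force'])"
```

```text
clock: 4.25
eef_pos: [0.6026, -0.0507, 0.0333]
tool_rot: [0.006, 1.0, -0.0, -0.0]
ft_force: [-1.8, 0.2, 2.5]
grip_width: -0.0002
grasp_force: 1.3
[ 0.60264323 -0.05068367  0.03329436] [-1.53873606 -0.07339408  3.32646307] 1.298700012266636
[ 0.60260677 -0.05071508  0.03322465] [-2.08033855 -0.58692836  3.08021963] 1.32095318287611
[ 0.60263068 -0.05068941  0.03326119] [-2.24795906 -1.02519851  3.22407044] 1.345579270273447
```

```bash
python3 -m creep '[0,0.002,-0.0003,0,0, 0.0002,0.006,-0.0003,0,0, 0.0004,0.01,-0.0003,0,0, 0.0005,0.014,-0.0003,0,0, 0.0006,0.018,-0.0003,0,0, 0.0006,0.022,-0.0003,0,0, 0.0007,0.026,-0.0003,0,0, 0.0008,0.03,-0.0003,0,0, 0.0009,0.033,-0.0003,0,0, 0.001,0.035,-0.0003,0,0]'
```

```text
clock: 5.23
eef_pos: [0.6038, -0.0153, 0.033]
tool_rot: [0.006, 1.0, -0.0, 0.0]
ft_force: [-0.5, -3.6, 4.1]
grip_width: 0.0002
grasp_force: 1.8
```

```bash
python3 -m creep '[0,0.003,0,0,0, 0.0001,0.008,0,0,0, 0.0002,0.013,0,0,0, 0.0003,0.018,0,0,0, 0.0004,0.023,0,0,0, 0.0005,0.028,0,0,0, 0.0005,0.033,0,0,0, 0.0006,0.038,0,0,0, 0.0006,0.043,0,0,0, 0.0007,0.046,0,0,0]'
```

```text
clock: 6.07
eef_pos: [0.6044, 0.0311, 0.0329]
tool_rot: [0.006, 1.0, 0.0, -0.0]
ft_force: [0.0, -2.6, 4.6]
grip_width: 0.0
grasp_force: 1.9
```

```bash
python3 -m creep '[0,0.005,0.0001,0,0, 0.0001,0.011,0.0001,0,0, 0.0002,0.018,0.0001,0,0, 0.0003,0.025,0.0001,0,0, 0.0004,0.032,0.0001,0,0, 0.0005,0.039,0.0001,0,0, 0.0006,0.046,0.0001,0,0, 0.0007,0.053,0.0001,0,0, 0.0008,0.059,0.0001,0,0, 0.0008,0.0615,0.0001,0,0]'
```

```text
clock: 6.9
eef_pos: [0.6052, 0.093, 0.0329]
tool_rot: [0.005, 1.0, 0.0, -0.0]
ft_force: [0.6, -2.8, 3.1]
grip_width: -0.0
grasp_force: 1.8
```

```bash
python3 w.py w2 | grep -v "long_mid\|short_mid"
```

```text
6.9 [0.6052228  0.09295209 0.03292854] [ 5.38293584e-03  9.99985505e-01  1.11723681e-04 -2.69275161e-05] [ 0.59204027 -2.81718228  3.11450136]
[297.31863964   0.         253.12542869] [  0.         297.31863964 192.49922576] [[-0.0, -0.958, -0.287, 0.072], [1.0, -0.0, 0.0, -0.0], [-0.0, -0.287, 0.958, -0.124], [0.0, 0.0, 0.0, 1.0]]
green_square 0.96 [ 36.  234.1] [ 0.6022 -0.0483  0.015 ]
corner_square 0.93 [255.6 244.7] [0.6046 0.0941 0.015 ]
red_square 0.74 [255.5 105.4] [0.5328 0.0947 0.015 ]
green [ 19 217  32  35 811] [ 34.  233.8] [ 0.6022 -0.0501  0.015 ]
red [ 484    0   19  117 1642] [494.2  57.9] [0.4929 0.2387 0.015 ]
red [ 232   84   47   46 1412] [255.3 106.5] [0.5333 0.0946 0.015 ]
red2 [498   2   6 115 151] [502.   59.6] [0.4924 0.2464 0.015 ]
red2 [231  83  13  47 165] [233.9 104.2] [0.5321 0.0845 0.015 ]
red2 [241  88  12  29  83] [247.4 103.5] [0.5319 0.0909 0.015 ]
```

The tip is on the corner square and the tablet hasn't moved. Red is still at (0.533, 0.0946), so next is the short leg.

```bash
python3 -m creep '[-0.002,0,0,0,0, -0.006,0.0001,0,0,0, -0.01,0.0002,0,0,0, -0.014,0.0003,0,0,0, -0.018,0.0004,0,0,0, -0.022,0.0005,0,0,0, -0.026,0.0006,0,0,0, -0.03,0.0007,0,0,0, -0.034,0.0008,0,0,0, -0.036,0.0008,0,0,0]'
```

```text
clock: 8.03
eef_pos: [0.5687, 0.0926, 0.033]
tool_rot: [0.006, 1.0, -0.0, -0.0]
ft_force: [2.0, -0.2, 2.5]
grip_width: 0.0002
grasp_force: 1.6
```

```bash
python3 -m creep '[-0.003,0.0003,-0.0001,0,0, -0.007,0.0006,-0.0001,0,0, -0.011,0.0008,-0.0001,0,0, -0.015,0.001,-0.0001,0,0, -0.019,0.0012,-0.0001,0,0, -0.023,0.0014,-0.0001,0,0, -0.027,0.0015,-0.0001,0,0, -0.031,0.0016,-0.0001,0,0, -0.034,0.0017,-0.0001,0,0, -0.0355,0.0017,-0.0001,0,0]'
```

```text
clock: 8.87
eef_pos: [0.5332, 0.0943, 0.0329]
tool_rot: [0.006, 1.0, 0.0, -0.0]
ft_force: [2.8, -1.0, 3.5]
grip_width: 0.0
grasp_force: 1.8
```

On red at the measured centre. Lifting straight off.

```bash
python3 -m creep '[0,0,0.003,0,0, 0,0,0.01,0,0, 0,0,0.025,0,0, 0,0,0.05,0,0, 0,0,0.08,0,0, 0,0,0.1,0,0, 0,0,0.115,0,0, 0,0,0.12,0,0, 0,0,0.12,0,0, 0,0,0.12,0,0]'; python3 w.py w3 | grep -E "^(green|red|corner)"
```

```text
clock: 9.7
eef_pos: [0.5329, 0.0942, 0.152]
tool_rot: [0.006, 1.0, -0.0, -0.001]
ft_force: [-0.8, 0.8, 0.3]
grip_width: -0.0001
grasp_force: 0.0
green_square 0.81 [117.3 252.1] [ 0.6034 -0.0522  0.015 ]
corner_square 0.64 [402.2 178.9] [0.5264 0.2413 0.015 ]
red_square 0.74 [251.7 188.7] [0.535  0.0927 0.015 ]
green [  0 183  19  35 524] [  8.1 200.5] [ 0.5452 -0.2037  0.015 ]
green [107 241  23  22 404] [117.9 251.7] [ 0.6029 -0.0514  0.015 ]
red [397 104  18  78 702] [405.9 141.7] [0.4893 0.2416 0.015 ]
red [242 176  24  23 427] [253.5 187.4] [0.5338 0.0944 0.015 ]
red2 [405 105  11  76  95] [411.  142.2] [0.4895 0.2476 0.015 ]
```

View pics/w3.png

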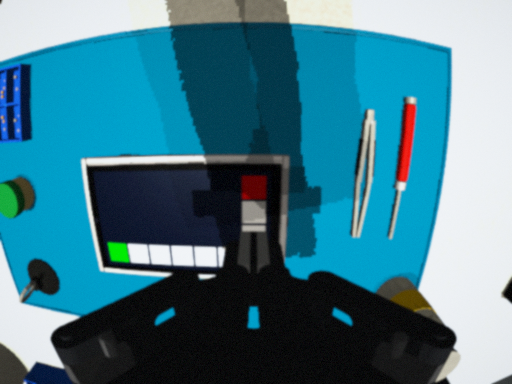

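The arm is clear of the tablet. Green at (118,252) and red at (253,187) are where they were before the stroke, and the tools in view look undisturbed. Handing in.

```bash
python3 -c "
from workcell import bot
print(bot.job_done())"
```

```text
the job is handed in; nothing more can be done
None
```

The job is handed in after 9.7 s: one light stroke at about 3–5 N from green through the corner to red, lifted straight off, with the tablet within about 1 mm of where it started; no verdict was returned.

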